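# Close the push-and-turn safety jar of spent coin cells

## Task

Close the safety jar of spent coin cells on the laser bench: put its cap on, push the cap down against its spring, turn it clockwise until it meets the stop, and let go, so that its lugs are caught under the jar's lugs and it sits square and locked. Do not press harder than about 20 newtons, do not force the turn past the stop, and leave the other things on the bench where they are.

Things in the scene. Friction and masses are not known exactly. Their poses are not given: they have to be found in the camera images.
- cap_mid (a point): White plastic cap, 40 g, round, 56 mm across, 19 mm high, lying open side down. Point: on its axis, half-way up. 4 inner lugs (5 mm wide, 3 mm high) at the bottom edge on its own x, y axes; a grey bar on top marks each. Standing on top of the jar's lugs it is rigid, cap_mid 5.5 mm above the rim; turned up to 52 deg it drops into the gaps.
- cap_lug (a point): Centre of the cap's +x inner lug (23 mm from the axis, 8 mm below cap_mid). Lowered on, the disc meets the rim when cap_mid is 2.5 mm above it; pushed 6 mm further (11 N) the lugs pass under the teeth, 7 mm (13 N) is solid. Held down and turned clockwise from above, they run to the stop; let go, the cap springs up into the pockets: locked, cap_mid 0.5 mm below the rim.
- cap_disc: Grey sealing disc inside the cap, 42 mm across, 7 to 9 mm above the cap's bottom edge; a spring of 1.8 N/mm lets it be pushed up 7 mm into the cap. It bears on the jar's rim. Origin: on the cap's axis, at the bottom edge while the spring is free.
- holder: Black ring holder screwed to the bench, 60 mm across, 25 mm high, screw ears 52 mm out along y. Origin: centre of the underside; z up. In it a round amber safety jar, body 50 mm across, is held fast, upright and central, but turned any way: which way its lugs point is not given.
- jar_rim (a point): Centre of the jar's open mouth, at rim height, 80 mm above the bench; axes as the holder's, not the lugs'. Mouth 34 mm inside, neck 40 mm outside with a chamfered rim; the cap fits it with 1.2 mm of play all round. A few spent coin cells lie at the bottom.
- jar_neck (a point): On the jar's axis, 7 mm below the rim. The neck has 4 equal lugs, 90 deg apart, each 38 deg wide and out to 47 mm across, tops 4 mm below the rim. Under each is a pocket at this height for a cap lug, closed on its anticlockwise side (seen from above) by a tooth 3 mm deep, on its clockwise side by a full stop. The 52 deg gaps between let the cap lugs through.
- fan: Bystander: black 40 mm fan, 20 mm thick, lying flat; origin under its centre.
- laser: Bystander: diode laser module, black base and aluminium fins, 36 x 34 x 30 mm, brass nose to its -x; origin under its centre.
- board: Bystander: blue circuit board, 70 x 46 mm, about 15 mm high with its parts; origin under its centre.
- driver: Bystander: screwdriver with a black handle, 150 mm long, lying along its x; origin under its middle.
Things that resemble listed ones, but are neither listed nor needed, are in the scene too. Of the things that look like the part that bears cap_mid, the smallest one is meant.

How it is judged:
By the outcome, as a careful person would: the job done as asked, in the order asked, and still so for the second after the job is handed in, with the robot touching nothing.
It also fails if it takes over 64 s, if anything falls off the work surface, if the arm or the gripper's body presses on something with over 40 N, if the wrist force passes 120 N, or if a joint passes its speed limit or range.

## Robot

A 6-joint arm with a two-finger parallel gripper is mounted at the origin on the work surface. World frame = base frame: x ahead of the robot, y to its left, z up, the work surface at z = 0. Lengths are in mm, angles in degrees, forces in N, time in s.
With the tool pointing down it reaches from about 300 to 850 mm from the base axis. Payload 4.2 kg.
Tool frame: the origin (TCP) lies at the very end of the fingers, on their centre line; the grasp point (between the pads) lies 19 mm behind it (env.grasp_offset is the distance from the TCP to the grasp point, in mm); z points along the fingers, y is the line along which they close (so a half turn about z gives the same grasp; the last joint's range is limited). The gripper opens to 91 mm and grips with 3 to 60 N. Pads are 32 mm wide; open, the fingers measure 118 mm over their backs; the gripper's body (76 mm by 178 mm) begins 60 mm behind the grasp point.
Start: joints at [65.374, 18.312, 89.639, -0, 72.044, -1.146], TCP at [229.099, 527.406, 213.976] pointing down, gripper open.
Joint ranges: [-177.97, 177.97], [-48.28, 115.42], [12.27, 149.76], [-77.06, 257.06], [2.81, 150.46], [-146.56, 146.56]. Speed limits (degrees/s): [147.25, 147.25, 180, 180, 180, 180].

## Interface

Orientations are given as [roll, pitch, yaw] about the fixed x, y, z axes, in that order (R = Rz(yaw) Ry(pitch) Rx(roll)).
In Python, from workcell import env gives the robot as it stands. The module is installed in compiled form; this text tells all that it offers.
- The arm moves only by the tool send_rows, never from a script. Its argument "motion" is a list of rows, each an object of numbers: "tx", "ty", "tz": the shift along the tool's x, y, z in units of 500 mm (1.0 is 500 mm); "rx", "ry", "rz": the turn, a rotation vector about the tool's x, y, z in units of 30 degrees (1.0 is 30 degrees); "gripper": the closure, from -1 (fully open) to 1 (shut). In form: [{"tx": .., "ty": .., "tz": .., "rx": .., "ry": .., "rz": .., "gripper": ..}, ...]. A call has 1 to 12 rows; each row shifts and turns the commanded pose from where the row before left it, along the tool's axes as they then stand; what a row does not reach is not made up. A row lasts 1/8 s, in which the tool goes at most 62.5 mm and 10.7 degrees, less where a joint would pass 70% of its speed; a pose out of reach is approached as far as the arm can. A call with a number of a shift or a turn outside -1 to 1 is refused whole. A call with a gripper value outside its range is refused whole. The fingers move at their own pace and stop on an object; "grip_force" is the grip in N (left out, the last holds). Time passes only in rows, so rows that do not move let the fingers close. It gives the time, the measured TCP pose, the force, the opening and the grip force at its end, in the units of the state.
- env.state(): the state, without advancing time (a new reading comes with each control period).
- env.grab_frame(name): name is "scene" or "top" or "wrist"; returns a dict with "frame" (420x560x3 uint8, red, green, blue), "vertical_fov" (degrees; the focal length in pixels is half the picture's height over the tangent of half this angle, whatever the lens; pixels are square), "cx", "cy" (the principal point, pixels), "rvec" (rotation vector, rad) and "tvec" (3), from world to camera coordinates, as OpenCV has them; the wrist camera has in their place "T_tool_cam" (4x4, takes a point from camera to tool coordinates, whose origin is the TCP and whose axes are the flange's). Camera axes: x right, y down, z forward; pixel columns grow to the right and rows downward; lengths in mm; the calibration is good to about 2 mm. A picture is of the moment at which its call begins: read the wrist's pose just before it. There is no depth.
- env.job_done(): hands the job in; it is judged then, once.
The state is a dict: "time_s": time; "qpos": joint angles; "qvel": joint speeds; "effort": joint torques, N m; "ee_pos": TCP position; "ee_rot": TCP orientation; "force": force on the tool from outside, world axes, zero at the start; "torque": the same for the moment, N m; "gripper_width": finger opening in mm; "gripper_force": force on a finger pad.
Only numpy, scipy, OpenCV 4.12 (cv2) and the standard library are available. Lean on these libraries where they do the work, as an engineer would, in place of code of your own. Each camera call takes 0.05 s, during which the arm holds its last target. There are 200 camera calls.

## Working session

There is one attempt and no reset: what is moved stays moved. The work goes in short steps, Python scripts to look and compute and a tool call to move; the robot and the scene stay as the last step left them, time stands still between calls to the robot, and variables do not carry over. Pictures are saved under pics/ and viewed, at most 10 in all, crops included, and the job is handed in when it is done.

Besides the shell and the picture viewer there is one more tool, called by a JSON object that holds its "method" and its "body", one argument or row to a line. send_rows: Moves the arm, as the interface text tells. Shifts and turns lie within -1 to 1; 1 stands for 500 mm of shift or 30 degrees of turn. Its arguments: {"type":"object","properties":{"motion":{"type":"array"},"grip_force":{"type":"number"}},"required":["motion"]}

```bash
mkdir -p pics
cat > h.py <<'E'
import numpy as np, cv2
from scipy.spatial.transform import Rotation as R
from workcell import env
def cam(name):
    s=env.state(); f=env.grab_frame(name); im=f["frame"]; h=im.shape[0]
    fl=h/2/np.tan(np.radians(f["vertical_fov"])/2)
    if "rvec" in f:
        Rc=R.from_rotvec(np.ravel(f["rvec"])).as_matrix().T; c=-Rc@np.ravel(f["tvec"])
    else:
        T=np.array(f["T_tool_cam"]); Rt=R.from_euler('xyz',s["ee_rot"],degrees=True).as_matrix()
        Rc=Rt@T[:3,:3]; c=Rt@T[:3,3]+np.array(s["ee_pos"])
    return im[:,:,::-1].copy(),(fl,f["cx"],f["cy"],Rc,c)
def ray(k,u,v,z):
    fl,cx,cy,Rc,c=k; d=Rc@np.array([(u-cx)/fl,(v-cy)/fl,1]); return c+d*(z-c[2])/d[2]
def proj(k,p):
    fl,cx,cy,Rc,c=k; q=Rc.T@(np.array(p)-c); return fl*q[0]/q[2]+cx,fl*q[1]/q[2]+cy
E
python3 - <<'E'
from h import *
s=env.state(); print(s)
for n in("top","scene"):
    im,k=cam(n); cv2.imwrite(f"pics/{n}0.png",im); np.save(n+"0.npy",np.array(k,dtype=object),allow_pickle=True); print(n,k)
E
```

```text
{'time_s': 0.0, 'qpos': array([ 6.53741521e+01,  1.83511228e+01,  8.97074680e+01, -9.15955051e-04,
        7.20428512e+01, -1.14729568e+00]), 'qvel': array([ 0.07341702,  0.09182311,  0.00122   , -0.03365937,  0.05134823,
       -0.10957472]), 'effort': array([ 6.48019450e-04, -4.12464058e+01, -2.31977212e+01,  7.28400098e-02,
        4.55068960e-02, -1.37370989e-04]), 'ee_pos': array([228.88725886, 526.92399205, 213.11827718]), 'ee_rot': array([-1.79898561e+02, -1.16048667e-03,  1.56521730e+02]), 'force': array([ 0.17378584, -0.92802186,  0.3667781 ]), 'torque': array([ 0.00877939, -0.0288429 ,  0.02032156]), 'gripper_force': 0.0, 'gripper_width': 91.16340524458215}
top (np.float64(389.35019212168174), 277.27576880237734, 209.2941994028635, array([[-0.00154496, -0.99714587,  0.07548327],
       [-0.99990727,  0.00256172,  0.013375  ],
       [-0.0135302 , -0.0754556 , -0.99705736]]), array([ 509.47351081,  -12.14754522, 1229.03731672]))
scene (np.float64(404.4577370176222), 281.7849985106303, 211.8009597052117, array([[-0.86153111,  0.42802935, -0.27304766],
       [ 0.5075261 ,  0.74034043, -0.44080983],
       [ 0.01346868, -0.5183502 , -0.85506238]]), array([885.44245175, 412.08934422, 901.12088365]))
```

View pics/top0.png

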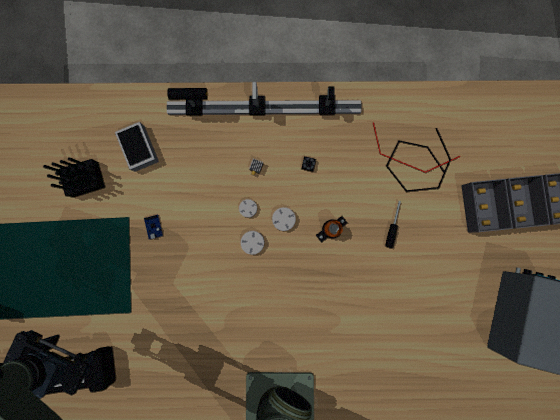

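View pics/scene0.png

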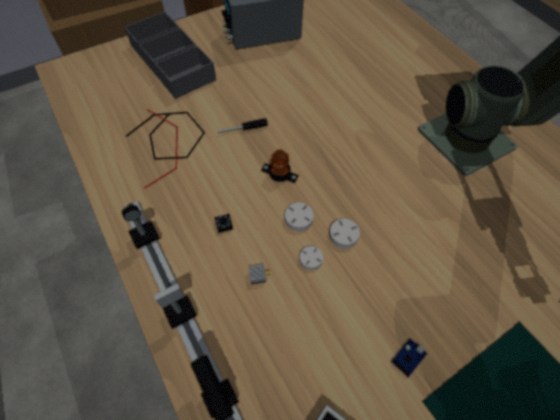

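The top view shows three caps, at (248,208), (284,219) and (252,243); the one at (248,208) is the smallest. The jar in its holder is at (331,229). The scene view agrees: small cap at (311,258), jar at (280,165).

Run:
```python
from h import *
im=cv2.imread("pics/top0.png"); k=np.load("top0.npy",allow_pickle=True)
hsv=cv2.cvtColor(im,cv2.COLOR_BGR2HSV)
m=((hsv[...,1]<50)&(hsv[...,2]>115)).astype(np.uint8)
m=cv2.morphologyEx(m,cv2.MORPH_CLOSE,np.ones((5,5)))
for c in cv2.findContours(m,0,2)[0]:
    (u,v),r=cv2.minEnclosingCircle(c)
    if cv2.contourArea(c)>120 and 200<u<320 and 180<v<270: print("cap",u,v,r,cv2.contourArea(c),ray(k,u,v,17)[:2])
print("jar approx", ray(k,331.5,228.5,40)[:2], "ears",ray(k,321,238,5)[:2],ray(k,342,221,5)[:2])
for n,p in dict(board=(153,227),fan=(309,163),laser=(257,166),driver=(392,235)).items(): print(n,ray(k,*p,10)[:2])
f=env.grab_frame("wrist"); print(f["T_tool_cam"],f["vertical_fov"],f["cx"],f["cy"])
```

```text
cap 251.5821990966797 242.25341796875 11.761085510253906 396.0 [498.80446856  84.05680148]
cap 283.0625 218.5 11.763556480407715 387.5 [572.41885287 -13.87706352]
cap 247.26922607421875 207.8296661376953 8.920531272888184 226.5 [606.06477413  97.92263938]
jar approx [ 540.40247686 -161.27680218] ears [ 511.6588389 -132.4939171] [ 564.77076986 -198.84855485]
board [546.95732467 394.92371701]
fan [748.45209127 -96.44350981]
laser [739.52299127  68.25428194]
driver [ 520.61439884 -352.74724829]
[[ 2.43118310e-04 -9.69966171e-01 -2.43239734e-01  6.74802622e+01]
 [ 9.99998987e-01 -1.05233239e-04  1.41913799e-03 -7.90845244e-01]
 [-1.40211274e-03 -2.43239832e-01  9.69965163e-01 -1.70015660e+02]
 [ 0.00000000e+00  0.00000000e+00  0.00000000e+00  1.00000000e+00]] 71.3025914219117 277.3651129138447 212.72452036395217
```

{"method": "send_rows", "body": {
  "motion": [
    {"tx": -0.1033,"ty": -0.0487,"tz": 0.01},
    {"tx": -0.1033,"ty": -0.0487,"tz": 0.01},
    {"tx": -0.1033,"ty": -0.0487,"tz": 0.01},
    {"tx": -0.1033,"ty": -0.0487,"tz": 0.01},
    {"tx": -0.1033,"ty": -0.0487,"tz": 0.01},
    {"tx": -0.1033,"ty": -0.0487,"tz": 0.01},
    {"tx": -0.1033,"ty": -0.0487,"tz": 0.01},
    {"tx": -0.1033,"ty": -0.0487,"tz": 0.01},
    {"tx": -0.1033,"ty": -0.0487,"tz": 0.01},
    {"tx": -0.1033,"ty": -0.0487,"tz": 0.01},
    {"rz": 0.33,"tz": 0.01},
    {"rz": 0.33,"tz": 0.01}
  ]
}}

```text
invalid input at $.motion[0]: expected keys tx, ty, tz, rx, ry, rz, gripper
```

{"method": "send_rows", "body": {
  "motion": [
    {"rz": 0.22},
    {}
  ]
}}

```text
invalid input at $.motion[0]: expected keys tx, ty, tz, rx, ry, rz, gripper
```

Run:
```python
from h import *
s=env.state(); print(s["ee_pos"],s["ee_rot"],s["qpos"])
im,k=cam("wrist"); cv2.imwrite("pics/w1.png",im); np.save("w1.npy",np.array(k,dtype=object),allow_pickle=True)
```

```text
[228.92527487 527.08535836 213.33982921] [-1.79928300e+02 -1.98810849e-03  1.56521668e+02] [ 6.53765781e+01  1.83422402e+01  8.96879100e+01  5.83253777e-04
  7.20415752e+01 -1.14527175e+00]
```

View pics/w1.png

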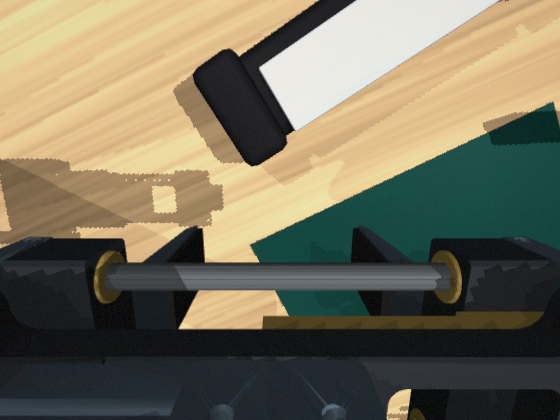

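The wrist view so far shows only the phone-like box and the green mat. The gripper hides everything below row 235, so I will hold targets about 70 mm along tool +x.

{"method": "send_rows", "body": {
  "motion": [
    {"tx": -0.1053,"ty": -0.05,"tz": 0.01,"rx": 0,"ry": 0,"rz": 0,"gripper": -1},
    {"tx": -0.1053,"ty": -0.05,"tz": 0.01,"rx": 0,"ry": 0,"rz": 0,"gripper": -1},
    {"tx": -0.1053,"ty": -0.05,"tz": 0.01,"rx": 0,"ry": 0,"rz": 0,"gripper": -1},
    {"tx": -0.1053,"ty": -0.05,"tz": 0.01,"rx": 0,"ry": 0,"rz": 0,"gripper": -1},
    {"tx": -0.1053,"ty": -0.05,"tz": 0.01,"rx": 0,"ry": 0,"rz": 0,"gripper": -1},
    {"tx": -0.1053,"ty": -0.05,"tz": 0.01,"rx": 0,"ry": 0,"rz": 0,"gripper": -1},
    {"tx": -0.1053,"ty": -0.05,"tz": 0.01,"rx": 0,"ry": 0,"rz": 0,"gripper": -1},
    {"tx": -0.1053,"ty": -0.05,"tz": 0.01,"rx": 0,"ry": 0,"rz": 0,"gripper": -1},
    {"tx": -0.1053,"ty": -0.05,"tz": 0.01,"rx": 0,"ry": 0,"rz": 0,"gripper": -1},
    {"tx": -0.1053,"ty": -0.05,"tz": 0.01,"rx": 0,"ry": 0,"rz": 0,"gripper": -1},
    {"tx": -0.1053,"ty": -0.05,"tz": 0.01,"rx": 0,"ry": 0,"rz": 0,"gripper": -1},
    {"tx": 0,"ty": 0,"tz": 0.01,"rx": 0,"ry": 0,"rz": 0.33,"gripper": -1}
  ]
}}

```text
time_s: 1.7
ee_pos: [653.0, 40.8, 152.8]
ee_rot: [-180.0, 0.1, 146.1]
force: [-0.6, 0.4, -0.4]
gripper_width: 91.3
gripper_force: 0.0
```

{"method": "send_rows", "body": {
  "motion": [
    {"tx": 0,"ty": 0,"tz": 0,"rx": 0,"ry": 0,"rz": 0.33,"gripper": -1},
    {"tx": 0,"ty": 0,"tz": 0,"rx": 0,"ry": 0,"rz": 0.22,"gripper": -1},
    {"tx": 0,"ty": 0,"tz": 0,"rx": 0,"ry": 0,"rz": 0,"gripper": -1}
  ]
}}

```text
time_s: 2.08
ee_pos: [650.6, 44.3, 153.6]
ee_rot: [-180.0, -0.0, 130.2]
force: [0.2, 0.0, 0.4]
gripper_width: 91.4
gripper_force: 0.0
```

Run:
```python
from h import *
s=env.state(); print(s["ee_pos"],s["ee_rot"],s["qpos"],s["time_s"])
im,k=cam("wrist"); cv2.imwrite("pics/w2.png",im); np.save("w2.npy",np.array(k,dtype=object),allow_pickle=True)
```

```text
[650.61310259  44.34184948 153.62409131] [-1.79975541e+02 -2.29091628e-02  1.30193415e+02] [ 2.88670718e+00  2.75044962e+01  8.39422656e+01  3.64962475e-03
  6.85865781e+01 -3.73080458e+01] 2.075
```

View pics/w2.png

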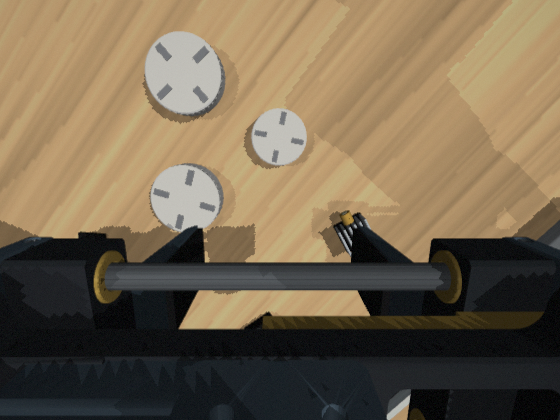

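The wrist view shows the small cap at (278,137) with its four grey bars. The two larger caps are at (183,72) and (185,197), and the laser nose is near (347,217).

```bash
cat >> h.py <<'E'
def rect(im,k,c,z,half=45,s=6):
    "view of the plane z round c; 1 mm = s px, +x right, +y up"
    P=[(c[0]+a,c[1]+b) for a,b in((-half,half),(half,half),(half,-half),(-half,-half))]
    src=np.float32([proj(k,(x,y,z)) for x,y in P]); n=2*half*s
    return cv2.warpPerspective(im,cv2.getPerspectiveTransform(src,np.float32([(0,0),(n,0),(n,n),(0,n)])),(n,n))
def capmeas(im,k,u,v,z):
    c=ray(k,u,v,z)[:2]
    w=rect(im,k,c,z); g=cv2.cvtColor(w,cv2.COLOR_BGR2GRAY); sat=cv2.cvtColor(w,cv2.COLOR_BGR2HSV)[...,1]
    yy,xx=np.mgrid[:540,:540]; inn=np.hypot(xx-270,yy-270)<26*6
    med=np.median(g[inn]); m=((g<med*0.72)&inn&(sat<70)).astype(np.uint8)
    n,l,st,ct=cv2.connectedComponentsWithStats(m)
    pts=np.array([c+[(ct[i,0]-270)/6,(270-ct[i,1])/6] for i in range(1,n) if st[i,4]>400 and np.hypot(*(ct[i]-270))<24*6])
    ctr=pts.mean(0) if len(pts)==4 else None
    if ctr is None: print("bars",pts); return w
    d=pts-ctr; a=np.degrees(np.arctan2(d[:,1],d[:,0])); 
    a4=np.degrees(np.angle(np.exp(4j*np.radians(a)).sum()))/4
    print("centre",ctr,"r",np.hypot(*d.T),"angles",a,"mod90",a4%90); return w
E
python3 - <<'E'
from h import *
im=cv2.imread("pics/w2.png"); k=np.load("w2.npy",allow_pickle=True)
w=capmeas(im,k,278,137,19)
E
```

```text
centre [606.60742086  98.22755079] r [19.02374506 18.88021824 18.73147661 19.03637362] angles [ 118.6352991    28.47636719 -151.56174483  -61.81250358] mod90 28.43435586128574
```

{"method": "send_rows", "body": {
  "motion": [
    {"tx": 0.0696,"ty": 0.0012,"tz": 0.06,"rx": 0,"ry": 0,"rz": 0,"gripper": -1},
    {"tx": 0.0696,"ty": 0.0012,"tz": 0.06,"rx": 0,"ry": 0,"rz": 0,"gripper": -1},
    {"tx": 0,"ty": 0,"tz": 0.11,"rx": 0,"ry": 0,"rz": 0,"gripper": -1},
    {"tx": 0,"ty": 0,"tz": 0,"rx": 0,"ry": 0,"rz": 0,"gripper": -1},
    {"tx": 0,"ty": 0,"tz": 0,"rx": 0,"ry": 0,"rz": 0,"gripper": -1}
  ]
}}

```text
time_s: 2.75
ee_pos: [608.3, 98.5, 40.5]
ee_rot: [179.9, 0.1, 130.1]
force: [0.4, -0.5, 0.7]
gripper_width: 91.4
gripper_force: 0.0
```

{"method": "send_rows", "body": {
  "motion": [
    {"tx": 0,"ty": 0,"tz": 0.03,"rx": 0,"ry": 0,"rz": 0,"gripper": -1},
    {"tx": 0,"ty": 0,"tz": 0.03,"rx": 0,"ry": 0,"rz": 0,"gripper": -1},
    {"tx": 0,"ty": 0,"tz": 0.01,"rx": 0,"ry": 0,"rz": 0,"gripper": -1},
    {"tx": 0,"ty": 0,"tz": 0,"rx": 0,"ry": 0,"rz": 0,"gripper": -1},
    {"tx": 0,"ty": 0,"tz": 0,"rx": 0,"ry": 0,"rz": 0,"gripper": -1}
  ]
}}

```text
time_s: 3.38
ee_pos: [607.1, 98.5, 4.2]
ee_rot: [180.0, 0.0, 130.1]
force: [0.4, -0.4, 0.3]
gripper_width: 91.2
gripper_force: 0.0
```

{"method": "send_rows", "body": {
  "motion": [
    {"tx": 0,"ty": 0,"tz": 0,"rx": 0,"ry": 0,"rz": 0,"gripper": 1},
    {"tx": 0,"ty": 0,"tz": 0,"rx": 0,"ry": 0,"rz": 0,"gripper": 1},
    {"tx": 0,"ty": 0,"tz": 0,"rx": 0,"ry": 0,"rz": 0,"gripper": 1},
    {"tx": 0,"ty": 0,"tz": 0,"rx": 0,"ry": 0,"rz": 0,"gripper": 1},
    {"tx": 0,"ty": 0,"tz": 0,"rx": 0,"ry": 0,"rz": 0,"gripper": 1},
    {"tx": 0,"ty": 0,"tz": 0,"rx": 0,"ry": 0,"rz": 0,"gripper": 1}
  ],
  "grip_force": 40
}}

```text
time_s: 4.12
ee_pos: [606.8, 98.5, 4.0]
ee_rot: [180.0, 0.0, 130.1]
force: [-0.1, 0.6, 1.6]
gripper_width: 55.3
gripper_force: 40.0
```

{"method": "send_rows", "body": {
  "motion": [
    {"tx": 0,"ty": 0,"tz": -0.06,"rx": 0,"ry": 0,"rz": 0,"gripper": 1},
    {"tx": 0,"ty": 0,"tz": -0.11,"rx": 0,"ry": 0,"rz": 0,"gripper": 1},
    {"tx": 0,"ty": 0,"tz": -0.11,"rx": 0,"ry": 0,"rz": 0,"gripper": 1},
    {"tx": -0.06,"ty": -0.06,"tz": -0.08,"rx": 0,"ry": 0,"rz": 0,"gripper": 1},
    {"tx": -0.075,"ty": -0.073,"tz": -0.04,"rx": 0,"ry": 0,"rz": 0,"gripper": 1},
    {"tx": -0.075,"ty": -0.073,"tz": -0.01,"rx": 0,"ry": 0,"rz": 0,"gripper": 1},
    {"tx": -0.075,"ty": -0.073,"tz": 0,"rx": 0,"ry": 0,"rz": 0,"gripper": 1},
    {"tx": -0.075,"ty": -0.073,"tz": 0,"rx": 0,"ry": 0,"rz": 0,"gripper": 1},
    {"tx": -0.06,"ty": -0.055,"tz": 0,"rx": 0,"ry": 0,"rz": 0,"gripper": 1},
    {"tx": -0.03,"ty": -0.03,"tz": 0,"rx": 0,"ry": 0,"rz": 0,"gripper": 1},
    {"tx": 0,"ty": 0,"tz": 0,"rx": 0,"ry": 0,"rz": 0,"gripper": 1},
    {"tx": 0,"ty": 0,"tz": 0,"rx": 0,"ry": 0,"rz": 0,"gripper": 1}
  ]
}}

```text
time_s: 5.62
ee_pos: [584.8, -213.0, 208.8]
ee_rot: [180.0, -0.1, 130.2]
force: [0.5, 0.3, 0.3]
gripper_width: 55.2
gripper_force: 40.0
```

Run:
```python
from h import *
s=env.state(); print(s["ee_pos"],s["ee_rot"],s["qpos"],s["time_s"],s["gripper_width"])
im,k=cam("wrist"); cv2.imwrite("pics/w3.png",im); np.save("w3.npy",np.array(k,dtype=object),allow_pickle=True)
```

```text
[ 584.80737809 -212.96879625  208.81760148] [ 1.79968130e+02 -5.73297873e-02  1.30178055e+02] [-2.10987424e+01  2.28026392e+01  8.35182826e+01  5.78198044e-02
  7.37140456e+01 -6.12930128e+01] 5.625 55.238342584199
```

View pics/w3.png

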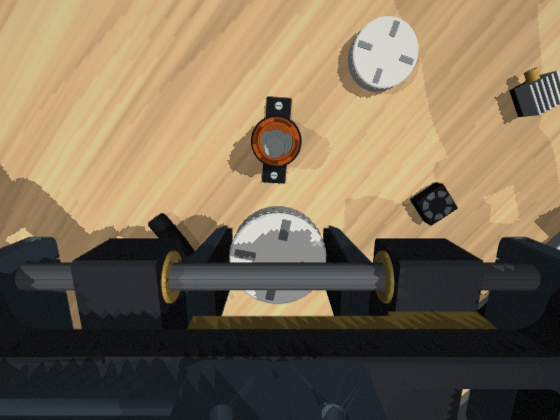

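The jar mouth is at (276,141), with the holder ears at (278,105) and (273,174). The held cap is at (278,255). I will view a rectified zoom of the jar to read the lug angle.

Run:
```python
from h import *
im=cv2.imread("pics/w3.png"); k=np.load("w3.npy",allow_pickle=True)
c=ray(k,276,141,80)[:2]; print(c, "cam",k[4])
w=rect(im,k,c,80,30,10); w=cv2.convertScaleAbs(w,alpha=1.6)
cv2.imwrite("pics/j3.png",w)
```

```text
[ 541.30776234 -163.46404556] cam [ 541.18981101 -162.06552157  378.90261753]
```

View pics/j3.png

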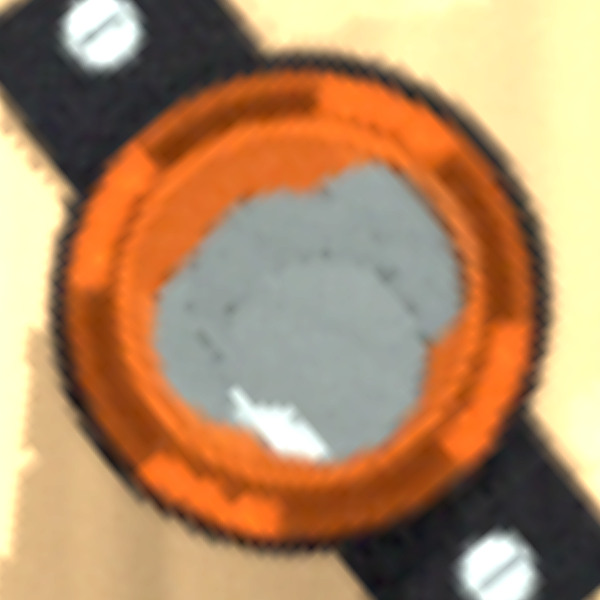

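The rectified zoom shows bright lugs centred at roughly 65°, -25°, 245° and 155°, with dark gaps between them, so I will refine both angle and centre numerically.

Run:
```python
from h import *
im=cv2.imread("pics/w3.png"); k=np.load("w3.npy",allow_pickle=True)
c=np.array([541.31,-163.46])
for z,tag in((80,"rim"),(76,"lug")):
    w=rect(im,k,c,z,45,10); hsv=cv2.cvtColor(w,cv2.COLOR_BGR2HSV)
    m=((hsv[...,0]<14)&(hsv[...,1]>170)&(hsv[...,2]>45)).astype(np.uint8)
    m=cv2.morphologyEx(m,cv2.MORPH_OPEN,np.ones((7,7)))
    cn=max(cv2.findContours(m,0,2)[0],key=cv2.contourArea)
    e=cv2.fitEllipse(cn); ctr=c+[(e[0][0]-450)/10,(450-e[0][1])/10]; print(tag,"outer ellipse",ctr,np.array(e[1])/10)
    v=hsv[...,2].astype(float); th=np.arange(0,360,1.)
    p=np.mean([[v[int(round(e[0][1]-10*r*np.sin(t))),int(round(e[0][0]+10*r*np.cos(t)))] for t in np.radians(th)] for r in (20.8,21.5,22.2)],0)
    p=cv2.GaussianBlur(p[None],(5,1),0)[0]; b=p>(np.percentile(p,15)+np.percentile(p,85))/2
    ed=[(int(t),"up" if b[i] else "dn") for i,t in enumerate(th) if b[i]!=b[i-1]]; print(ed, "4-fold phase",np.degrees(np.angle((p*np.exp(4j*np.radians(th))).sum()))/4)
# screws
g=cv2.cvtColor(im,cv2.COLOR_BGR2GRAY)
S=[]
for u0,v0 in((278,105),(273,174)):
    s=g[v0-7:v0+8,u0-7:u0+8]>140; y,x=np.nonzero(s); S.append(ray(k,u0-7+x.mean(),v0-7+y.mean(),6)[:2])
print("screws",S,np.mean(S,0))
# held cap, bars at top: TCP z + ~15 (cap bottom about 4 below TCP)
tz=208.8-4+19
for z in(tz,): print("held cap expect TCP 584.8,-213"); capmeas(im,k,278,253,z)
```

```text
rim outer ellipse [ 541.25658203 -164.08789307] [46.9631012  47.22663269]
[(46, 'up'), (86, 'dn'), (136, 'up'), (176, 'dn'), (226, 'up'), (265, 'dn'), (316, 'up'), (356, 'dn')] 4-fold phase -24.699957216607185
lug outer ellipse [ 541.25215088 -164.12067505] [47.61424561 47.84360962]
[(46, 'up'), (85, 'dn'), (136, 'up'), (176, 'dn'), (226, 'up'), (265, 'dn'), (316, 'up'), (356, 'dn')] 4-fold phase -24.612910066527515
screws [array([ 516.44422741, -129.75502199]), array([ 565.89064093, -197.70276604])] [ 541.16743417 -163.72889401]
held cap expect TCP 584.8,-213
bars [[ 576.89529452 -199.00110315]
 [ 590.41007551 -219.27821481]
 [ 567.47223901 -221.65976663]]
```

{"method": "send_rows", "body": {
  "motion": [
    {"tx": 0.0654,"ty": -0.0717,"tz": 0,"rx": 0,"ry": 0,"rz": 0,"gripper": 1},
    {"tx": 0.0654,"ty": -0.0717,"tz": 0,"rx": 0,"ry": 0,"rz": 0,"gripper": 1},
    {"tx": 0,"ty": 0,"tz": 0,"rx": 0,"ry": 0,"rz": 0.3,"gripper": 1},
    {"tx": 0,"ty": 0,"tz": 0,"rx": 0,"ry": 0,"rz": 0.3,"gripper": 1},
    {"tx": 0,"ty": 0,"tz": 0,"rx": 0,"ry": 0,"rz": 0.3,"gripper": 1},
    {"tx": 0,"ty": 0,"tz": 0,"rx": 0,"ry": 0,"rz": 0.3,"gripper": 1},
    {"tx": 0,"ty": 0,"tz": 0,"rx": 0,"ry": 0,"rz": 0.3,"gripper": 1},
    {"tx": 0,"ty": 0,"tz": 0,"rx": 0,"ry": 0,"rz": 0.3,"gripper": 1},
    {"tx": 0,"ty": 0,"tz": 0,"rx": 0,"ry": 0,"rz": 0.3,"gripper": 1},
    {"tx": 0,"ty": 0,"tz": 0,"rx": 0,"ry": 0,"rz": 0.3,"gripper": 1},
    {"tx": 0,"ty": 0,"tz": 0,"rx": 0,"ry": 0,"rz": 0.3,"gripper": 1},
    {"tx": 0,"ty": 0,"tz": 0,"rx": 0,"ry": 0,"rz": 0.3,"gripper": 1}
  ]
}}

```text
time_s: 7.18
ee_pos: [488.0, -209.1, 209.1]
ee_rot: [-180.0, -0.0, 39.9]
force: [0.1, 0.6, -0.4]
gripper_width: 55.5
gripper_force: 40.0
```

{"method": "send_rows", "body": {
  "motion": [
    {"tx": 0,"ty": 0,"tz": 0,"rx": 0,"ry": 0,"rz": 0,"gripper": 1},
    {"tx": 0,"ty": 0,"tz": 0,"rx": 0,"ry": 0,"rz": 0,"gripper": 1}
  ]
}}

```text
time_s: 7.42
ee_pos: [487.9, -209.9, 209.0]
ee_rot: [-180.0, -0.0, 40.3]
force: [-0.6, 0.8, -1.0]
gripper_width: 55.1
gripper_force: 40.0
```

```bash
cat > jar.py <<'E'
from h import *
def jar(im,k,c0,z=78):
    c=np.array(c0,float)
    for _ in range(2):
        w=rect(im,k,c,z,45,10); hsv=cv2.cvtColor(w,cv2.COLOR_BGR2HSV)
        m=((hsv[...,0]<14)&(hsv[...,1]>170)&(hsv[...,2]>45)).astype(np.uint8)
        m=cv2.morphologyEx(m,cv2.MORPH_OPEN,np.ones((7,7)))
        cn=max(cv2.findContours(m,0,2)[0],key=cv2.contourArea)
        e=cv2.fitEllipse(cn); ce,r=cv2.minEnclosingCircle(cn); c=c+[(e[0][0]-450)/10,(450-e[0][1])/10]
    v=hsv[...,2].astype(float); th=np.arange(0,360,1.)
    p=np.mean([[v[int(round(e[0][1]-10*r*np.sin(t))),int(round(e[0][0]+10*r*np.cos(t)))] for t in np.radians(th)] for r in (20.8,21.5,22.2)],0)
    print("jar",c,np.array(e[1])/10,"lug phase",np.degrees(np.angle((p*np.exp(4j*np.radians(th))).sum()))/4)
    return c
E
python3 - <<'E'
from jar import *
S=[env.state()]; s=S[0]; print(s["ee_pos"],s["ee_rot"],s["qpos"],s["time_s"])
im,k=cam("wrist"); cv2.imwrite("pics/w4.png",im); np.save("w4.npy",np.array(k,dtype=object),allow_pickle=True)
m2=jar(im,k,(541,-164)); im3=cv2.imread("pics/w3.png"); k3=np.load("w3.npy",allow_pickle=True); m1=jar(im3,k3,(541,-164))
Rf=lambda y: np.array([[np.cos(y),np.sin(y)],[np.sin(y),-np.cos(y)]])
A=np.vstack([np.hstack([np.eye(2),Rf(np.radians(y))]) for y in (130.18,s["ee_rot"][2])])
print("j,b",np.linalg.solve(A,np.hstack([m1,m2])))
cv2.imwrite("pics/c4.png",cv2.resize(im[190:320,180:380],None,fx=3,fy=3))
E
```

```text
[ 487.86077711 -209.89475777  209.02732931] [-1.79998951e+02 -1.35463058e-02  4.03096176e+01] [-2.45278373e+01  1.45469005e+01  9.57728815e+01  1.35505660e-02
  6.96754084e+01  2.51578388e+01] 7.425
jar [ 541.15405273 -164.32720642] [47.22630005 47.44755554] lug phase -24.97535166459636
jar [ 541.26428528 -164.10335083] [47.27329407 47.5472229 ] lug phase -24.626408287420528
j,b [ 5.41096988e+02 -1.64160038e+02 -6.46290459e-02  1.64392648e-01]
```

View pics/c4.png

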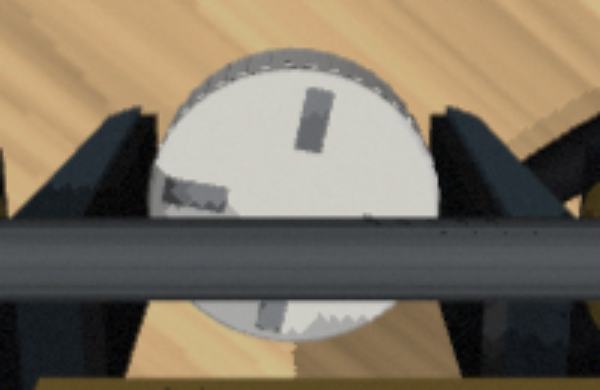

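The zoomed crop shows the held cap square between the pads, with three bars visible. Two views 90° apart put the jar axis at (541.1, -164.15) with the gaps centred at 20° (mod 90).

{"method": "send_rows", "body": {
  "motion": [
    {"tx": 0.07,"ty": 0,"tz": 0,"rx": 0,"ry": 0,"rz": 0,"gripper": 1},
    {"tx": 0.0698,"ty": -0.0004,"tz": 0.02,"rx": 0,"ry": 0,"rz": 0,"gripper": 1},
    {"tx": 0,"ty": 0,"tz": 0.06,"rx": 0,"ry": 0,"rz": 0.24,"gripper": 1},
    {"tx": 0,"ty": 0,"tz": 0.06,"rx": 0,"ry": 0,"rz": 0.24,"gripper": 1},
    {"tx": 0,"ty": 0,"tz": 0.06,"rx": 0,"ry": 0,"rz": 0,"gripper": 1},
    {"tx": 0,"ty": 0,"tz": 0.038,"rx": 0,"ry": 0,"rz": 0,"gripper": 1},
    {"tx": 0,"ty": 0,"tz": 0,"rx": 0,"ry": 0,"rz": 0,"gripper": 1},
    {"tx": 0,"ty": 0,"tz": 0,"rx": 0,"ry": 0,"rz": 0,"gripper": 1}
  ]
}}

```text
time_s: 8.48
ee_pos: [541.8, -165.6, 90.8]
ee_rot: [179.9, -0.1, 25.8]
force: [0.1, -0.1, -0.2]
gripper_width: 55.0
gripper_force: 40.0
```

{"method": "send_rows", "body": {
  "motion": [
    {"tx": 0,"ty": 0,"tz": 0,"rx": 0,"ry": 0,"rz": 0,"gripper": 1}
  ]
}}

```text
time_s: 8.6
ee_pos: [541.8, -165.6, 91.1]
ee_rot: [179.9, -0.1, 25.7]
force: [-1.1, 0.3, -0.2]
gripper_width: 55.2
gripper_force: 40.0
```

{"method": "send_rows", "body": {
  "motion": [
    {"tx": 0,"ty": 0,"tz": 0,"rx": 0,"ry": 0,"rz": 0,"gripper": 1},
    {"tx": 0,"ty": 0,"tz": 0,"rx": 0,"ry": 0,"rz": 0,"gripper": 1},
    {"tx": 0,"ty": 0,"tz": 0,"rx": 0,"ry": 0,"rz": 0,"gripper": 1}
  ]
}}

```text
time_s: 8.98
ee_pos: [541.1, -165.4, 90.1]
ee_rot: [180.0, -0.0, 25.7]
force: [0.1, 0.4, -0.3]
gripper_width: 55.4
gripper_force: 40.0
```

{"method": "send_rows", "body": {
  "motion": [
    {"tx": 0.0006,"ty": -0.0026,"tz": 0,"rx": 0,"ry": 0,"rz": 0,"gripper": 1},
    {"tx": 0,"ty": 0,"tz": 0,"rx": 0,"ry": 0,"rz": 0,"gripper": 1},
    {"tx": 0,"ty": 0,"tz": 0,"rx": 0,"ry": 0,"rz": 0,"gripper": 1}
  ]
}}

```text
time_s: 9.35
ee_pos: [540.8, -164.1, 89.9]
ee_rot: [-180.0, -0.0, 25.7]
force: [0.5, -1.0, -0.5]
gripper_width: 55.5
gripper_force: 40.0
```

{"method": "send_rows", "body": {
  "motion": [
    {"tx": 0,"ty": 0,"tz": 0.01,"rx": 0,"ry": 0,"rz": 0,"gripper": 1},
    {"tx": 0,"ty": 0,"tz": 0.01,"rx": 0,"ry": 0,"rz": 0,"gripper": 1},
    {"tx": 0,"ty": 0,"tz": 0,"rx": 0,"ry": 0,"rz": 0,"gripper": 1},
    {"tx": 0,"ty": 0,"tz": 0,"rx": 0,"ry": 0,"rz": 0,"gripper": 1}
  ]
}}

```text
time_s: 9.85
ee_pos: [540.8, -164.1, 79.9]
ee_rot: [-180.0, -0.0, 25.7]
force: [0.6, -0.0, -0.6]
gripper_width: 55.5
gripper_force: 40.0
```

Free so far; next I lower to the disc contact and begin the press.

{"method": "send_rows", "body": {
  "motion": [
    {"tx": 0,"ty": 0,"tz": 0.005,"rx": 0,"ry": 0,"rz": 0,"gripper": 1},
    {"tx": 0,"ty": 0,"tz": 0,"rx": 0,"ry": 0,"rz": 0,"gripper": 1},
    {"tx": 0,"ty": 0,"tz": 0,"rx": 0,"ry": 0,"rz": 0,"gripper": 1}
  ]
}}

```text
time_s: 10.22
ee_pos: [540.8, -164.1, 77.4]
ee_rot: [-180.0, -0.0, 25.7]
force: [-0.6, -0.2, -1.2]
gripper_width: 55.2
gripper_force: 40.0
```

{"method": "send_rows", "body": {
  "motion": [
    {"tx": 0,"ty": 0,"tz": 0.004,"rx": 0,"ry": 0,"rz": 0,"gripper": 1},
    {"tx": 0,"ty": 0,"tz": 0,"rx": 0,"ry": 0,"rz": 0,"gripper": 1},
    {"tx": 0,"ty": 0,"tz": 0,"rx": 0,"ry": 0,"rz": 0,"gripper": 1}
  ]
}}

```text
time_s: 10.6
ee_pos: [541.0, -164.2, 75.7]
ee_rot: [180.0, -0.0, 25.7]
force: [-0.3, -0.6, 2.6]
gripper_width: 55.1
gripper_force: 40.0
```

{"method": "send_rows", "body": {
  "motion": [
    {"tx": 0,"ty": 0,"tz": 0.003,"rx": 0,"ry": 0,"rz": 0,"gripper": 1},
    {"tx": 0,"ty": 0,"tz": 0.003,"rx": 0,"ry": 0,"rz": 0,"gripper": 1},
    {"tx": 0,"ty": 0,"tz": 0,"rx": 0,"ry": 0,"rz": 0,"gripper": 1},
    {"tx": 0,"ty": 0,"tz": 0,"rx": 0,"ry": 0,"rz": 0,"gripper": 1}
  ]
}}

```text
time_s: 11.1
ee_pos: [541.0, -164.2, 73.1]
ee_rot: [180.0, -0.0, 25.7]
force: [-1.9, 0.7, 6.4]
gripper_width: 55.4
gripper_force: 40.0
```

{"method": "send_rows", "body": {
  "motion": [
    {"tx": 0,"ty": 0,"tz": 0.003,"rx": 0,"ry": 0,"rz": 0,"gripper": 1},
    {"tx": 0,"ty": 0,"tz": 0,"rx": 0,"ry": 0,"rz": 0,"gripper": 1},
    {"tx": 0,"ty": 0,"tz": 0,"rx": 0,"ry": 0,"rz": 0,"gripper": 1}
  ]
}}

```text
time_s: 11.48
ee_pos: [541.0, -164.2, 72.0]
ee_rot: [180.0, -0.0, 25.7]
force: [-1.0, 0.2, 10.1]
gripper_width: 55.1
gripper_force: 40.0
```

{"method": "send_rows", "body": {
  "motion": [
    {"tx": 0,"ty": 0,"tz": 0.002,"rx": 0,"ry": 0,"rz": 0,"gripper": 1},
    {"tx": 0,"ty": 0,"tz": 0,"rx": 0,"ry": 0,"rz": 0,"gripper": 1},
    {"tx": 0,"ty": 0,"tz": 0,"rx": 0,"ry": 0,"rz": 0,"gripper": 1}
  ]
}}

```text
time_s: 11.85
ee_pos: [541.1, -164.2, 71.2]
ee_rot: [180.0, -0.1, 25.7]
force: [-2.8, 0.7, 9.2]
gripper_width: 55.1
gripper_force: 40.0
```

{"method": "send_rows", "body": {
  "motion": [
    {"tx": 0,"ty": 0,"tz": 0.0015,"rx": 0,"ry": 0,"rz": 0,"gripper": 1},
    {"tx": 0,"ty": 0,"tz": 0,"rx": 0,"ry": 0,"rz": 0,"gripper": 1},
    {"tx": 0,"ty": 0,"tz": 0,"rx": 0,"ry": 0,"rz": 0,"gripper": 1}
  ]
}}

```text
time_s: 12.22
ee_pos: [541.0, -164.2, 70.6]
ee_rot: [180.0, -0.1, 25.7]
force: [-2.4, 2.4, 11.5]
gripper_width: 55.3
gripper_force: 40.0
```

{"method": "send_rows", "body": {
  "motion": [
    {"tx": 0,"ty": 0,"tz": 0.0016,"rx": 0,"ry": 0,"rz": 0,"gripper": 1},
    {"tx": 0,"ty": 0,"tz": 0,"rx": 0,"ry": 0,"rz": 0,"gripper": 1},
    {"tx": 0,"ty": 0,"tz": 0,"rx": 0,"ry": 0,"rz": 0,"gripper": 1}
  ]
}}

```text
time_s: 12.6
ee_pos: [541.0, -164.2, 70.0]
ee_rot: [180.0, -0.1, 25.7]
force: [-2.4, 0.7, 12.1]
gripper_width: 55.4
gripper_force: 40.0
```

{"method": "send_rows", "body": {
  "motion": [
    {"tx": 0,"ty": 0,"tz": 0,"rx": 0,"ry": 0,"rz": 0.15,"gripper": 1},
    {"tx": 0,"ty": 0,"tz": 0,"rx": 0,"ry": 0,"rz": 0.15,"gripper": 1},
    {"tx": 0,"ty": 0,"tz": 0,"rx": 0,"ry": 0,"rz": 0,"gripper": 1}
  ]
}}

```text
time_s: 12.98
ee_pos: [541.4, -164.4, 70.1]
ee_rot: [179.9, -0.1, 16.7]
force: [-1.8, 0.2, 12.8]
gripper_width: 55.6
gripper_force: 40.0
```

```bash
python3 -c "
from workcell import env; s=env.state(); print(s['ee_pos'],s['ee_rot'],s['force'],s['torque'],s['qpos'][5])"
```

```text
[ 541.40234861 -164.42798764   70.11971279] [ 1.79921532e+02 -1.03740237e-01  1.66921356e+01] [-1.84416841  0.18445795 12.76970152] [ 0.02484743  0.55260093 -0.03661587] 55.256654209684875
```

{"method": "send_rows", "body": {
  "motion": [
    {"tx": 0,"ty": 0,"tz": 0,"rx": 0,"ry": 0,"rz": 0.15,"gripper": 1},
    {"tx": 0,"ty": 0,"tz": 0,"rx": 0,"ry": 0,"rz": 0.15,"gripper": 1},
    {"tx": 0,"ty": 0,"tz": 0,"rx": 0,"ry": 0,"rz": 0,"gripper": 1}
  ]
}}

```text
time_s: 13.35
ee_pos: [541.3, -164.4, 70.1]
ee_rot: [179.9, -0.1, 7.7]
force: [-1.9, 0.5, 12.1]
gripper_width: 55.4
gripper_force: 40.0
```

```bash
python3 -c "
from workcell import env; s=env.state(); print(s['ee_pos'],s['ee_rot'],s['force'],s['torque'],s['qpos'][5])"
```

```text
[ 541.32047187 -164.4098917    70.10071133] [ 1.79943539e+02 -1.04124046e-01  7.69813386e+00] [-1.86648561  0.47556193 12.10266002] [ 0.04498896  0.6430618  -0.00928923] 64.25016388687565
```

{"method": "send_rows", "body": {
  "motion": [
    {"tx": 0,"ty": 0,"tz": 0,"rx": 0,"ry": 0,"rz": 0.15,"gripper": 1},
    {"tx": 0,"ty": 0,"tz": 0,"rx": 0,"ry": 0,"rz": 0.15,"gripper": 1},
    {"tx": 0,"ty": 0,"tz": 0,"rx": 0,"ry": 0,"rz": 0.15,"gripper": 1},
    {"tx": 0,"ty": 0,"tz": 0,"rx": 0,"ry": 0,"rz": 0,"gripper": 1}
  ]
}}

```text
time_s: 13.85
ee_pos: [541.1, -164.4, 70.0]
ee_rot: [180.0, -0.1, -5.8]
force: [-2.8, 0.2, 12.0]
gripper_width: 55.3
gripper_force: 40.0
```

```bash
python3 -c "
from workcell import env; s=env.state(); print(s['ee_pos'],s['ee_rot'],s['force'],s['torque'],s['qpos'][5])"
```

```text
[ 541.14763053 -164.40617578   70.04846168] [ 1.79966438e+02 -9.12818531e-02 -5.80087536e+00] [-2.80663685  0.24887555 12.03231761] [ 0.04559919  0.6096129  -0.04528742] 77.75464996925693
```

{"method": "send_rows", "body": {
  "motion": [
    {"tx": 0,"ty": 0,"tz": 0,"rx": 0,"ry": 0,"rz": 0.1,"gripper": 1},
    {"tx": 0,"ty": 0,"tz": 0,"rx": 0,"ry": 0,"rz": 0.1,"gripper": 1},
    {"tx": 0,"ty": 0,"tz": 0,"rx": 0,"ry": 0,"rz": 0.1,"gripper": 1},
    {"tx": 0,"ty": 0,"tz": 0,"rx": 0,"ry": 0,"rz": 0,"gripper": 1}
  ]
}}

```text
time_s: 14.35
ee_pos: [541.0, -164.2, 70.0]
ee_rot: [180.0, -0.1, -14.8]
force: [-3.1, 1.5, 12.2]
gripper_width: 55.1
gripper_force: 40.0
```

```bash
python3 -c "
from workcell import env; s=env.state(); print(s['ee_pos'],s['ee_rot'],s['force'],s['torque'],s['qpos'][5])"
```

```text
[ 541.03479411 -164.23598311   70.0128657 ] [ 1.79992013e+02 -7.64757346e-02 -1.47734530e+01] [-3.10752522  1.48004569 12.18315914] [0.14906969 0.68964823 0.11149168] 86.72677145376097
```

{"method": "send_rows", "body": {
  "motion": [
    {"tx": 0,"ty": 0,"tz": 0,"rx": 0,"ry": 0,"rz": 0.05,"gripper": 1},
    {"tx": 0,"ty": 0,"tz": 0,"rx": 0,"ry": 0,"rz": 0,"gripper": 1}
  ]
}}

```text
time_s: 14.6
ee_pos: [540.8, -164.0, 70.0]
ee_rot: [-180.0, -0.0, -16.2]
force: [-2.7, 0.5, 12.5]
gripper_width: 55.2
gripper_force: 40.0
```

```bash
python3 -c "
from workcell import env; s=env.state(); print(s['ee_pos'],s['ee_rot'],s['force'],s['torque'],s['qpos'][5])"
```

```text
[ 540.79337686 -164.04226413   69.97494655] [-1.79998881e+02 -3.96244535e-02 -1.62494746e+01] [-2.67199399  0.50365415 12.51526231] [0.26964533 0.76115492 0.15574011] 88.2058095423147
```

{"method": "send_rows", "body": {
  "motion": [
    {"tx": 0,"ty": 0,"tz": 0,"rx": 0,"ry": 0,"rz": 0.05,"gripper": 1},
    {"tx": 0,"ty": 0,"tz": 0,"rx": 0,"ry": 0,"rz": 0,"gripper": 1},
    {"tx": 0,"ty": 0,"tz": 0,"rx": 0,"ry": 0,"rz": 0,"gripper": 1}
  ]
}}

```text
time_s: 14.98
ee_pos: [540.5, -163.8, 70.0]
ee_rot: [-180.0, 0.0, -17.7]
force: [-3.6, 2.4, 12.8]
gripper_width: 55.1
gripper_force: 40.0
```

```bash
python3 -c "
from workcell import env; s=env.state(); print(s['ee_pos'],s['ee_rot'],s['force'],s['torque'],s['qpos'][5])"
```

```text
[ 540.45886019 -163.7684474    69.95957744] [-1.79984533e+02  6.55196595e-03 -1.77309945e+01] [-3.63060919  2.37207208 12.78810502] [0.35151447 0.88106424 0.28879985] 89.68554667471297
```

Torque is climbing against the stop, so the turn ends here. I will relieve the wind-up slightly, then let the cap rise into its pockets.

{"method": "send_rows", "body": {
  "motion": [
    {"tx": 0,"ty": 0,"tz": 0,"rx": 0,"ry": 0,"rz": -0.06,"gripper": 1},
    {"tx": 0,"ty": 0,"tz": -0.004,"rx": 0,"ry": 0,"rz": 0,"gripper": 1},
    {"tx": 0,"ty": 0,"tz": -0.004,"rx": 0,"ry": 0,"rz": 0,"gripper": 1},
    {"tx": 0,"ty": 0,"tz": 0,"rx": 0,"ry": 0,"rz": 0,"gripper": 1},
    {"tx": 0,"ty": 0,"tz": 0,"rx": 0,"ry": 0,"rz": 0,"gripper": 1}
  ]
}}

```text
time_s: 15.6
ee_pos: [540.6, -163.9, 73.1]
ee_rot: [-180.0, 0.0, -16.0]
force: [-2.5, 0.9, 8.0]
gripper_width: 55.3
gripper_force: 40.0
```

```bash
python3 -c "
from workcell import env; s=env.state(); print(s['ee_pos'],s['ee_rot'],s['force'],s['torque'],s['qpos'][5])"
```

```text
[ 540.56053365 -163.85876326   73.11622711] [-1.79975968e+02  1.10933234e-02 -1.59848753e+01] [-2.47654485  0.89541718  7.97396073] [ 0.20566317  0.55865617 -0.0194047 ] 87.9231052373989
```

{"method": "send_rows", "body": {
  "motion": [
    {"tx": 0,"ty": 0,"tz": -0.003,"rx": 0,"ry": 0,"rz": 0,"gripper": 1},
    {"tx": 0,"ty": 0,"tz": 0,"rx": 0,"ry": 0,"rz": 0,"gripper": 1},
    {"tx": 0,"ty": 0,"tz": 0,"rx": 0,"ry": 0,"rz": 0,"gripper": 1}
  ]
}}

```text
time_s: 15.98
ee_pos: [540.5, -163.9, 74.0]
ee_rot: [-180.0, 0.0, -16.0]
force: [-2.0, 2.0, 5.5]
gripper_width: 55.0
gripper_force: 40.0
```

{"method": "send_rows", "body": {
  "motion": [
    {"tx": 0,"ty": 0,"tz": -0.002,"rx": 0,"ry": 0,"rz": 0,"gripper": 1},
    {"tx": 0,"ty": 0,"tz": 0,"rx": 0,"ry": 0,"rz": 0,"gripper": 1},
    {"tx": 0,"ty": 0,"tz": 0,"rx": 0,"ry": 0,"rz": 0,"gripper": 1}
  ]
}}

```text
time_s: 16.35
ee_pos: [540.5, -163.9, 74.2]
ee_rot: [-180.0, 0.1, -16.0]
force: [0.1, 1.7, -3.8]
gripper_width: 55.5
gripper_force: 40.0
```

The upward pull now meets the lugs at 0.5 mm below the rim, so the cap is locked. I will relieve the pull, release and retreat.

{"method": "send_rows", "body": {
  "motion": [
    {"tx": 0,"ty": 0,"tz": 0.001,"rx": 0,"ry": 0,"rz": 0,"gripper": 1},
    {"tx": 0,"ty": 0,"tz": 0,"rx": 0,"ry": 0,"rz": 0,"gripper": 1},
    {"tx": 0,"ty": 0,"tz": 0,"rx": 0,"ry": 0,"rz": 0,"gripper": -1},
    {"tx": 0,"ty": 0,"tz": 0,"rx": 0,"ry": 0,"rz": 0,"gripper": -1},
    {"tx": 0,"ty": 0,"tz": 0,"rx": 0,"ry": 0,"rz": 0,"gripper": -1},
    {"tx": 0,"ty": 0,"tz": 0,"rx": 0,"ry": 0,"rz": 0,"gripper": -1},
    {"tx": 0,"ty": 0,"tz": 0,"rx": 0,"ry": 0,"rz": 0,"gripper": -1},
    {"tx": 0,"ty": 0,"tz": -0.05,"rx": 0,"ry": 0,"rz": 0,"gripper": -1},
    {"tx": 0,"ty": 0,"tz": -0.1,"rx": 0,"ry": 0,"rz": 0,"gripper": -1},
    {"tx": 0,"ty": 0,"tz": -0.1,"rx": 0,"ry": 0,"rz": 0,"gripper": -1},
    {"tx": -0.07,"ty": 0,"tz": 0,"rx": 0,"ry": 0,"rz": 0,"gripper": -1},
    {"tx": -0.07,"ty": 0,"tz": 0,"rx": 0,"ry": 0,"rz": 0,"gripper": -1}
  ]
}}

```text
time_s: 17.85
ee_pos: [473.0, -144.8, 200.0]
ee_rot: [180.0, -0.1, -16.0]
force: [-0.8, 0.6, -0.4]
gripper_width: 91.1
gripper_force: 0.0
```

{"method": "send_rows", "body": {
  "motion": [
    {"tx": 0,"ty": 0,"tz": 0,"rx": 0,"ry": 0,"rz": 0,"gripper": -1},
    {"tx": 0,"ty": 0,"tz": 0,"rx": 0,"ry": 0,"rz": 0,"gripper": -1}
  ]
}}

```text
time_s: 18.1
ee_pos: [474.2, -145.1, 199.7]
ee_rot: [-180.0, -0.1, -16.0]
force: [-0.4, 0.1, 0.4]
gripper_width: 91.0
gripper_force: 0.0
```

Run:
```python
from h import *
s=env.state(); print(s["ee_pos"],s["ee_rot"],s["force"],s["time_s"])
im,k=cam("wrist"); cv2.imwrite("pics/w5.png",im)
u,v=proj(k,(541,-164,89)); print(u,v); capmeas(im,k,u,v,89)
```

```text
[ 474.24184674 -145.09774053  199.68199433] [-1.79996605e+02 -8.98175363e-02 -1.59814694e+01] [-0.36076349  0.12620125  0.35478342] 18.1
276.6224778614217 138.9203137754211
centre [ 541.75919235 -164.70530698] r [18.90032275 18.95236044 18.99576609 18.89835416] angles [  62.4652345   152.6201742   -27.38626798 -117.66637896] mod90 62.50819100987816
```

View pics/w5.png

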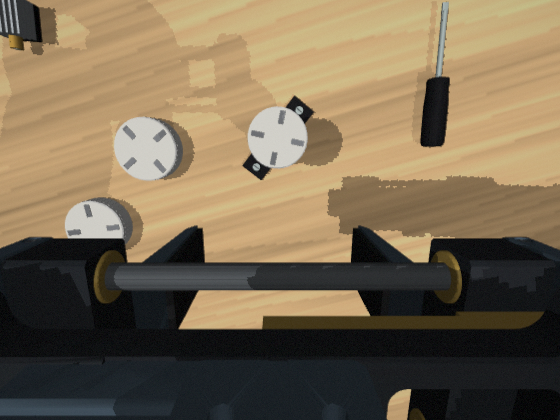

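The view shows the cap on the jar at (277,137), level and centred. It sits at -27.5°, inside the pocket and against the stop, and the other things it shows are in place.

```bash
python3 -c "
from workcell import env; print(env.job_done())"
```

```text
the job is handed in; nothing more can be done
None
```

The jar is closed: I pressed the cap down at about 12–13 N and turned it clockwise to the stop. An upward pull met the lugs, so it is locked. I then let go and handed the job in at about 18 s of the 64 s limit.

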